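# Key in the reader and hold a slide box in its corner

### The arm

A 7-joint arm with a two-finger parallel gripper is mounted at the origin on a cart in front of the work surface, level with it; the furniture and walls round the work are solid. World frame = base frame: x ahead of the robot, y to its left, z up, the work surface at z = 0. Lengths are in m, angles in rad, forces in N, time in s.
With the tool pointing down it reaches from about 0.425 to 0.8 m from the base axis. Payload 8.3 kg.
Tool frame: the origin (TCP) lies on the centre line of the jaws, within the pads' length; the fingertips stand 19 mm ahead of it and the grasp point (between the pads) is the TCP (tips_ahead is the distance from the TCP to the fingertips, in m); z points along the fingers, y is the line along which they close (so a half turn about z gives the same grasp; the last joint's range is limited). The gripper opens to 85 mm and grips with 20 to 120 N. Pads are 22 mm wide; open, the fingers measure 114 mm over their backs; the gripper's body (76 mm by 85 mm) begins 54 mm behind the grasp point. The pads swing forward as they close: fully open they stand 13 mm farther back than shut.
Start: joints at [1.132, 0.383, 0.016, 1.37, -0.006, 1.388, -0.046], TCP at [0.229, -0.581, 0.25] pointing down, gripper open.
Joint ranges: [-2.95, 2.95], [-0.25, 2.06], [-1.52, 1.56], [0.18, 2.33], [-1.44, 4.58], [0.02, 2.06], [-3.01, 3.01]. Speed limits (rad/s): [2.39, 2.39, 3.01, 3.01, 3.14, 3.14, 3.14].

### API

Orientations are given as a unit quaternion [w, x, y, z].
In Python, from workcell import get_state, get_image, job_done, tips_ahead gives the robot as it stands. The module is installed in compiled form; this text tells all that it offers.
- The arm moves only by the tool jog_arm, never from a script. Its argument "plan" is a list of rows, each a list of 5 numbers: the shift along the tool's x, y, z in units of 40 mm (1.0 is 40 mm), then the turn about the tool's z in units of 0.1 rad (1.0 is 0.1 rad), then the closure, from 0 (fully open) to 1 (shut). In form: [[tx, ty, tz, spin, jaw], ...]. A call has 1 to 12 rows; each row shifts and turns the commanded pose from where the row before left it, along the tool's axes as they then stand; what a row does not reach is not made up. A row lasts 1/8 s, in which the tool goes at most 62.5 mm and 10.7 degrees, less where a joint would pass 70% of its speed; a pose out of reach is approached as far as the arm can. A call with a number of a shift or a turn outside -1 to 1 is refused whole. A call with a gripper value outside its range is refused whole. The fingers move at their own pace and stop on an object; "newtons" is the grip in N (left out, the last holds). Time passes only in rows, so rows that do not move let the fingers close. It gives the time, the measured TCP pose, the force, the opening and the grip force at its end, in the units of the state.
- get_state(): the state, without advancing time (a new reading comes with each control period).
- get_image(name): name is "side" or "top" or "wrist"; returns a dict with "pixels" (384x512x3 uint8, red, green, blue), "vertical_fov" (degrees; the focal length in pixels is half the picture's height over the tangent of half this angle, whatever the lens; pixels are square), "cx", "cy" (the principal point, pixels), "view" (4x4, takes a point from world to camera coordinates); the wrist camera has in their place "mount" (4x4, takes a point from camera to tool coordinates, whose origin is the TCP and whose axes are the flange's). Camera axes: x right, y up, looking along -z (the intrinsics and any distortion apply to the point x, -y, -z); pixel columns grow to the right and rows downward; lengths in m; the calibration is good to about 2 mm. A picture is of the moment at which its call begins: read the wrist's pose just before it. There is no depth.
- job_done(): hands the job in; it is judged then, once.
The state is a dict: "clock": time; "qpos": joint angles; "joint_vel": joint speeds; "joint_efforts": joint torques, N m; "eef_pos": TCP position; "orientation": TCP orientation; "ft_force": force on the tool from outside, world axes, zero at the start; "wrist_torque": the same for the moment, N m; "width": finger opening in m; "gripper_force": force on a finger pad.
Only numpy, scipy, OpenCV 4.12 (cv2) and the standard library are available. Lean on these libraries where they do the work, as an engineer would, in place of code of your own. Each camera call takes 0.05 s, during which the arm holds its last target. There are 200 camera calls.

### The job

On the code reader's console press the large square key, then the narrow bar key, then the small round key, each fully down and released before the next. Then set the dark blue slide box flat and upright on the reader's low metal deck, its long side along the back fence, press it firmly into the corner so that it touches both fences at once, and finish with the gripper still holding it pressed there. Leave the tape roll and the two vials where they are.

Things in the scene. Friction and masses are not known exactly. Their poses are not given: they have to be found in the camera images.
- slide_box: dark blue slide box with a white label on its lid, 62 (x) x 87 (y) x 32 (z) mm, about 0.1 kg, loose, lying on its base on the worktop; origin at the centre of its underside, z up. Lid fixed. Friction on the polished deck and fences is low (about 0.2); a push of about 10 N towards each fence seats it. Take it across its 62 mm width; grip only its upper half, so that the fingers pass above the fences
- deck: the reader's deck: fixed polished aluminium plate 160 (x) x 180 (y) x 8 mm lying on the worktop with a flush dark window; origin at the centre of its underside, top at z = 8 mm. Two dark steel fences stand on it, one along its far (+x) edge, one along its right (-y) edge; seen from the robot they meet in its far right corner. With its x and y axes parallel to the deck's (either way round) and seated in the corner, the box has its origin at (29, -26.5, 8) mm in this frame
- fence_back: back fence, rigid polished dark steel bar 12 (x) x 125 (y) mm, 10 mm high above the deck; origin at the centre of its underside, on the deck's top; its working face is its -x face, at x = +60 mm in the deck's frame. The box's long side goes against it
- fence_side: side fence, rigid polished dark steel bar 95 (x) x 12 (y) mm, 10 mm high above the deck; origin at the centre of its underside, on the deck's top; its working face is its +y face, at y = -70 mm in the deck's frame. The box's short side goes against it
- corner (a point): the point on the deck's top (8 mm above the worktop) where the planes of the two working faces meet; axes as the deck's
- console: fixed white key console, 75 (x) x 172 (y) x 20 mm, on the worktop; origin at the centre of its underside. Three black spring keys stand in a row along its y axis, 52 mm apart, on white 46 mm bezels 3 mm thick, in an order that changes from start to start
- key_square (a joint): large square key, 32 x 32 mm; travel 0 (up) to 0.006 m (fully down); springs back; fully down takes about 5 N
- key_square_top (a point): centre of the top of the large square key, 37 mm above the worktop when up; keys stand 14 mm above their bezels
- key_bar (a joint): narrow bar key, 34 (x) x 11 (y) mm; travel 0 (up) to 0.006 m (fully down); springs back; fully down takes about 5 N
- key_bar_top (a point): centre of the top of the bar key, 37 mm above the worktop when up
- key_round (a joint): small round key, 18 mm across; travel 0 (up) to 0.006 m (fully down); springs back; fully down takes about 5 N
- key_round_top (a point): centre of the top of the round key, 37 mm above the worktop when up
- tape_roll: bystander: green tape roll lying flat, 78 mm across, 19 mm high; origin at the centre of its underside
- vial_1: bystander: small standing vial, 25 mm across, 56 mm high; origin at the centre of its underside
- vial_2: bystander: small standing vial, 25 mm across, 56 mm high; origin at the centre of its underside
Not all that is in view belongs to the job. Of the things that look like the deck, take the one that is nearest to the robot's base at the start.

How it is judged:
On the way, in this order (a step that is already met when the one before it is completed fails the run):
1. the large square key is pressed fully down, alone (value of joint key_square above 0.004 m and value of joint each of key_bar, key_round below 0.0015 m), for 0.05 s.
2. then the narrow bar key is pressed fully down, alone (value of joint key_bar above 0.004 m and value of joint each of key_square, key_round below 0.0015 m), for 0.05 s.
3. then the small round key is pressed fully down, alone (value of joint key_round above 0.004 m and value of joint each of key_square, key_bar below 0.0015 m), for 0.05 s.
At the end, for the whole second after the job is handed in: The slide box rests flat and upright on the deck (underside within 3 mm of the deck's top, tilt under 0.05 rad), within 3 mm of its seat in the corner and 0.05 rad of square, pressed against each fence with more than 1 N, still, with the gripper's fingers on it; all keys are up (contact force between slide_box and fence_back above 1 N and contact force between slide_box and fence_side above 1 N and contact force between slide_box and the fingers above 1 N and x of slide_box in the frame of deck between 0.026 and 0.032 m and y of slide_box in the frame of deck between -0.0295 and -0.0235 m and z of slide_box in the frame of deck between 0.005 and 0.011 m and angle between the x axis of slide_box and the x axis of deck, either way round below 0.05 rad and angle between slide_box's own z axis and vertical below 0.05 rad and linear speed of slide_box below 0.01 m/s and value of joint each of key_square, key_bar, key_round below 0.0015 m); the arm keeps its last pose, push and grip.
It fails at once if the tape roll was moved more than 20 mm (distance of tape_roll from where it was at the start of the episode above 0.02 m).
It fails at once if the first vial was moved more than 20 mm (distance of vial_1 from where it was at the start of the episode above 0.02 m).
It fails at once if the second vial was moved more than 20 mm (distance of vial_2 from where it was at the start of the episode above 0.02 m).
It also fails if it takes over 72 s, if anything falls off the work surface, if the arm or the gripper's body presses on something with over 40 N, if the wrist force passes 120 N, or if a joint passes its speed limit or range.

## Working session

There is one attempt and no reset: what is moved stays moved. The work goes in short steps, Python scripts to look and compute and a tool call to move; the robot and the scene stay as the last step left them, time stands still between calls to the robot, and variables do not carry over. Pictures are saved under pics/ and viewed, at most 10 in all, crops included, and the job is handed in when it is done.

Besides the shell and the picture viewer there is one more tool, called after ">>>" as a command line: name --pt "numbers of a row" for each row, then --argument value for the rest. jog_arm: Moves the arm, as the interface text tells. Shifts and turns lie within -1 to 1; 1 stands for 40 mm of shift or 0.1 rad of turn. Its arguments: {"type":"object","properties":{"plan":{"type":"array"},"newtons":{"type":"number"}},"required":["plan"]}

```bash
mkdir -p pics; cat > h.py <<'E'
import numpy as np, cv2, json
from workcell import get_state, get_image, job_done, tips_ahead
from scipy.spatial.transform import Rotation as R
def tool():
    s=get_state(); q=s["orientation"]; T=np.eye(4)
    T[:3,:3]=R.from_quat([q[1],q[2],q[3],q[0]]).as_matrix(); T[:3,3]=s["eef_pos"]; return T
def shot(n):
    T=tool(); im=get_image(n)
    im["c2w"]=T@np.array(im["mount"]) if "mount" in im else np.linalg.inv(np.array(im["view"]))
    im["f"]=192/np.tan(np.radians(im["vertical_fov"])/2); return im
def ray(im,u,v):
    M=im["c2w"]; d=M[:3,:3]@np.array([(u-im["cx"])/im["f"],-(v-im["cy"])/im["f"],-1.0]); return M[:3,3],d
def onz(im,u,v,z):
    o,d=ray(im,u,v); return o+d*(z-o[2])/d[2]
def proj(im,p):
    c=np.linalg.inv(im["c2w"])@np.append(p,1); return im["cx"]-im["f"]*c[0]/c[2], im["cy"]+im["f"]*c[1]/c[2]
E
python3 - <<'E'
from h import *
s=get_state();print({k:np.round(v,3) for k,v in s.items()},tips_ahead)
a=[]
for n in("top","side"):
    im=shot(n);print(n,{k:np.round(v,3) for k,v in im.items() if k not in("pixels",)})
    p=im["pixels"][:,:,::-1]; cv2.imwrite(f"pics/{n}0raw.png",p); cv2.imwrite(f"pics/{n}0.png",cv2.resize(p,(800,600),interpolation=cv2.INTER_CUBIC))
E
```

```text
{'clock': np.float64(0.0), 'qpos': array([ 1.132,  0.384,  0.016,  1.371, -0.006,  1.388, -0.047]), 'joint_vel': array([ 0.002,  0.001, -0.001, -0.001,  0.001,  0.001,  0.001]), 'joint_efforts': array([-0.0000e+00, -6.2759e+01,  8.4500e-01, -3.7183e+01,  1.7000e-02,
        1.4000e-02,  0.0000e+00]), 'eef_pos': array([ 0.229, -0.581,  0.249]), 'orientation': array([-0.001,  0.982,  0.187, -0.   ]), 'ft_force': array([-0.862,  0.622,  0.047]), 'wrist_torque': array([0.02 , 0.048, 0.008]), 'gripper_force': np.float64(0.0), 'width': np.float64(0.085)} 0.019
top {'vertical_fov': np.float64(55.577), 'cx': np.float64(266.073), 'cy': np.float64(186.383), 'view': array([[-5.00e-03, -1.00e+00,  1.00e-03, -1.74e-01],
       [ 9.93e-01, -5.00e-03,  1.20e-01, -5.83e-01],
       [-1.20e-01,  2.00e-03,  9.93e-01, -1.35e+00],
       [ 0.00e+00,  0.00e+00,  0.00e+00,  1.00e+00]]), 'c2w': array([[-5.00e-03,  9.93e-01, -1.20e-01,  4.16e-01],
       [-1.00e+00, -5.00e-03,  2.00e-03, -1.74e-01],
       [ 1.00e-03,  1.20e-01,  9.93e-01,  1.41e+00],
       [ 0.00e+00,  0.00e+00,  0.00e+00,  1.00e+00]]), 'f': np.float64(364.338)}
side {'vertical_fov': np.float64(50.322), 'cx': np.float64(254.535), 'cy': np.float64(184.832), 'view': array([[-0.989, -0.146, -0.014,  0.531],
       [ 0.056, -0.461,  0.886, -0.149],
       [-0.136,  0.875,  0.464, -1.367],
       [ 0.   ,  0.   ,  0.   ,  1.   ]]), 'c2w': array([[-0.989,  0.056, -0.136,  0.347],
       [-0.146, -0.461,  0.875,  1.206],
       [-0.014,  0.886,  0.464,  0.773],
       [ 0.   ,  0.   ,  0.   ,  1.   ]]), 'f': np.float64(408.745)}
```

View pics/top0.png

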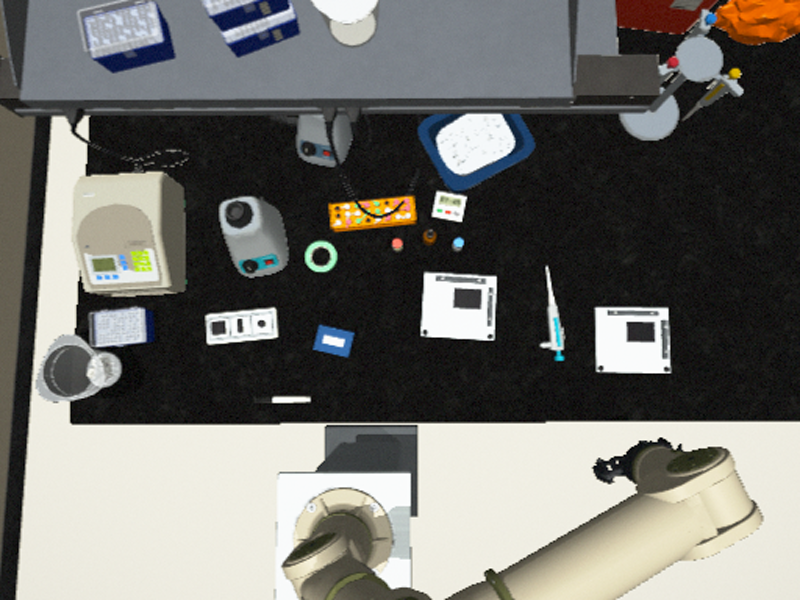

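View pics/side0.png

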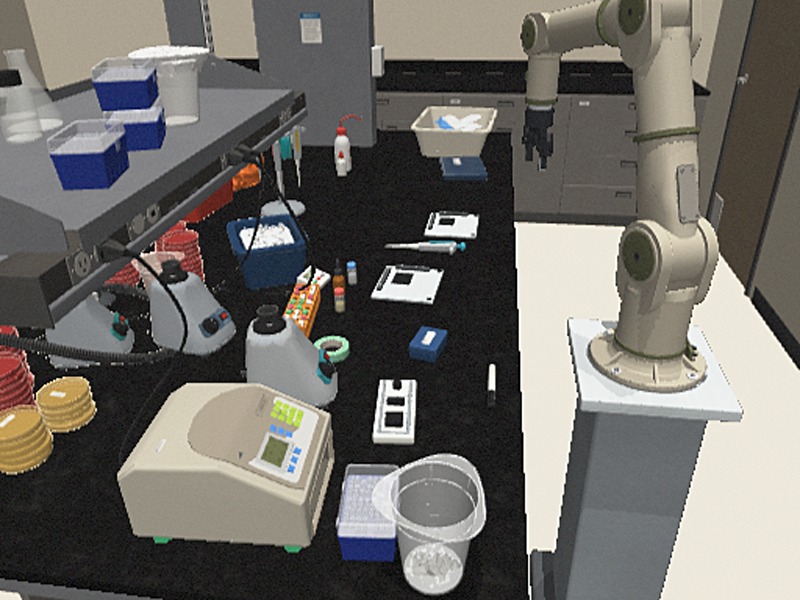

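The top view (800x600) shows the console at (240,326), with the square key at (219,327), the bar at (241,325) and the round key at (262,323). It also shows the box at (334,340), the near deck at (459,305), a second look-alike at (633,340), the tape at (321,256), and the vials near (397,243), (430,237) and (458,243).

```bash
python3 - <<'E'
from h import *
im=shot("top"); s=512/800
P={"sq":(219,327,.037),"bar":(241,325,.037),"rnd":(262,323,.037),"box":(334,340,.032),"label":(334,341,.032),"deckA":(459,305,.008),"deckB":(633,340,.008),"tape":(321,256,.019),"v1":(397,243,.056),"v2":(430,237,.056),"v3":(458,243,.056),"dA tl":(424,272,.008),"dA tr":(497,276,.008),"dA bl":(421,338,.008),"dA br":(495,340,.008)}
for k,(u,v,z) in P.items():
    p=onz(im,u*s,v*s,z);print(k,p.round(3),np.hypot(*p[:2]).round(3))
p=im["pixels"]; hsv=cv2.cvtColor(p,cv2.COLOR_RGB2HSV)
m=cv2.inRange(hsv,(100,120,60),(125,255,255)); 
for c in cv2.findContours(m,0,2)[0]:
    if cv2.contourArea(c)>60: print(cv2.minAreaRect(c))
E
```

```text
sq [0.497 0.297 0.037] 0.579
bar [0.502 0.245 0.037] 0.558
rnd [0.506 0.194 0.037] 0.542
box [0.465 0.021 0.032] 0.465
label [0.462 0.021 0.032] 0.463
deckA [ 0.551 -0.284  0.008] 0.62
deckB [ 0.462 -0.71   0.008] 0.847
tape [0.673 0.057 0.019] 0.676
v1 [ 0.697 -0.132  0.056] 0.71
v2 [ 0.712 -0.212  0.056] 0.743
v3 [ 0.697 -0.28   0.056] 0.751
dA tl [ 0.634 -0.198  0.008] 0.664
dA tr [ 0.623 -0.38   0.008] 0.729
dA bl [ 0.47  -0.19   0.008] 0.506
dA br [ 0.464 -0.371  0.008] 0.594
((213.0882568359375, 217.64706420898438), (23.768489837646484, 17.220029830932617), 14.03624439239502)
((304.3369445800781, 87.77582550048828), (52.46441650390625, 64.26158905029297), 61.55707550048828)
((168.62327575683594, 24.328765869140625), (9.94849681854248, 46.81645965576172), 69.44395446777344)
((89.91072082519531, 33.05748748779297), (30.590496063232422, 52.009613037109375), 52.02839660644531)
((159.3000030517578, 7.399997234344482), (11.067972183227539, 49.64775466918945), 71.56505584716797)
```

>>> jog_arm --pt "0 0 0 -0.95 0" --pt "0 0 0 -0.95 0" --pt "0 0 0 -0.95 0" --pt "0 0 0 -0.95 0" --pt "0 0 0 -0.95 0" --pt "0 0 0 -0.95 0" --pt "0 0 0 -0.95 0" --pt "0 0 0 -0.95 0" --pt "0 0 0 -0.95 0" --pt "0 0 0 -0.95 0" --pt "0 0 0 -0.95 0" --pt "0 0 0 -0.95 0"

```text
clock: 1.65
eef_pos: [0.2293, -0.5812, 0.2498]
orientation: [-0.0, 0.725, 0.689, 0.0]
ft_force: [-0.9, -0.8, -0.3]
width: 0.0851
gripper_force: 0.0
```

>>> jog_arm --pt "0.76 0.64 -0.12 0 0" --pt "0.76 0.64 -0.12 0 0" --pt "0.76 0.64 -0.12 0 0" --pt "0.76 0.64 -0.12 0 0" --pt "0.76 0.64 -0.12 0 0" --pt "0.76 0.64 -0.12 0 0" --pt "0.76 0.64 -0.12 0 0" --pt "0.76 0.64 -0.12 0 0" --pt "0.76 0.64 -0.12 0 0" --pt "0.76 0.64 -0.12 0 0" --pt "0 0 0 0 0" --pt "0 0 0 0 0"

```text
clock: 3.15
eef_pos: [0.5013, -0.2923, 0.2979]
orientation: [-0.0, 0.726, 0.687, -0.0]
ft_force: [0.5, -1.2, -0.5]
width: 0.0857
gripper_force: 0.0
```

```bash
python3 - <<'E'
from h import *
im=shot("wrist"); print(tool().round(3),{k:np.round(v,3) for k,v in im.items() if k not in("pixels",)})
cv2.imwrite("pics/w1.png",im["pixels"][:,:,::-1])
E
```

```text
[[ 0.057  0.998 -0.001  0.501]
 [ 0.998 -0.057 -0.    -0.293]
 [-0.    -0.001 -1.     0.298]
 [ 0.     0.     0.     1.   ]] {'vertical_fov': np.float64(58.247), 'cx': np.float64(250.154), 'cy': np.float64(189.056), 'mount': array([[-0.   ,  0.945,  0.327,  0.085],
       [ 1.   ,  0.   , -0.   ,  0.   ],
       [-0.   ,  0.327, -0.945, -0.125],
       [ 0.   ,  0.   ,  0.   ,  1.   ]]), 'c2w': array([[ 0.998,  0.052,  0.019,  0.506],
       [-0.055,  0.943,  0.327, -0.207],
       [-0.001, -0.327,  0.945,  0.422],
       [ 0.   ,  0.   ,  0.   ,  1.   ]]), 'f': np.float64(344.626)}
```

View pics/w1.png

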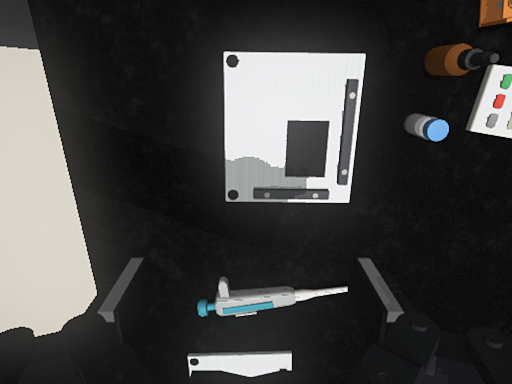

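The wrist view shows the near deck with corners at (224,52), (365,54), (351,202) and (225,203). The back fence is at (347,132) and the side fence at (290,194).

```bash
cat > deck.py <<'E'
from h import *
def deck(im,seed=None,show=True):
    g=cv2.cvtColor(im["pixels"],cv2.COLOR_RGB2GRAY); m=(g>95).astype(np.uint8)*255
    cs=[c for c in cv2.findContours(m,0,1)[0] if cv2.contourArea(c)>1500]
    if seed is None: seed=proj(im,np.array([.55,-.284,.008]))
    c=[c for c in cs if cv2.pointPolygonTest(c,tuple(map(float,seed)),True)>-15]
    if not c: print("no",seed,[cv2.boundingRect(c) for c in cs]);return
    c=max(c,key=cv2.contourArea)
    w=np.array([onz(im,u,v,.008)[:2] for u,v in c[:,0]],np.float32)
    r=cv2.minAreaRect(w); print("deck ctr",np.round(r[0],4),"size",np.round(r[1],4),"ang",round(r[2],2))
    b=cv2.boxPoints(r); print(b.round(4).tolist())
    return r
E
python3 - <<'E'
from deck import *
im=shot("wrist"); r=deck(im)
# fences: dark grey pieces in the deck area
p=im["pixels"]
for (u,v) in [(345,132),(335,132),(340,100),(290,194),(307,150),(290,180),(20,120)]: print((u,v),p[v,u])
g=cv2.cvtColor(p,cv2.COLOR_RGB2GRAY)
poly=np.array([proj(im,[*q,.008]) for q in cv2.boxPoints(r)]).astype(np.int32)
mm=np.zeros_like(g);cv2.fillConvexPoly(mm,poly,255); d=cv2.bitwise_and(mm,((g<85)*255).astype(np.uint8))
for c in cv2.findContours(d,0,1)[0]:
    if cv2.contourArea(c)>60:
        w=np.array([onz(im,u,v,.018)[:2] for u,v in c[:,0]],np.float32); q=cv2.minAreaRect(w); print(cv2.boundingRect(c),np.round(q[0],4),np.round(q[1],4),round(q[2],1))
E
```

```text
deck ctr [ 0.5505 -0.2813] size [0.1802 0.1603] ang 86.12
[[0.4643999934196472, -0.36579999327659607], [0.6243000030517578, -0.3765999972820282], [0.6365000009536743, -0.19679999351501465], [0.4765999913215637, -0.1860000044107437]]
(345, 132) [101 104 106]
(335, 132) [236 236 238]
(340, 100) [236 237 238]
(290, 194) [69 69 71]
(307, 150) [65 65 67]
(290, 180) [163 166 167]
(20, 120) [218 213 202]
(228, 189, 11, 10) [ 0.4757 -0.3535] [0.0124 0.0118] 58.7
(254, 188, 75, 10) [ 0.5484 -0.3555] [0.0119 0.0923] 86.8
(285, 120, 44, 56) [ 0.5676 -0.3005] [0.067  0.0478] 86.0
(337, 79, 21, 105) [ 0.6147 -0.2855] [0.1225 0.0123] 85.8
(227, 54, 12, 12) [ 0.487  -0.1966] [0.0113 0.0121] 86.7
```

The deck is measured and its size matches the given one: centre (0.5505, -0.2813), yaw -3.9°. Next I look at the box.

>>> jog_arm --pt "0.92 -0.15 0 0 0" --pt "0.92 -0.15 0 0 0" --pt "0.92 -0.15 0 0 0" --pt "0.92 -0.15 0 0 0" --pt "0.92 -0.15 0 0 0" --pt "0.92 -0.15 0 0 0" --pt "0.92 -0.15 0 0 0" --pt "0.92 -0.15 0 0 0" --pt "0 0 0 0 0" --pt "0 0 0 0 0"

```text
clock: 4.5
eef_pos: [0.47, 0.0031, 0.2983]
orientation: [0.0, 0.727, 0.687, -0.0]
ft_force: [0.2, -0.1, -0.2]
width: 0.0856
gripper_force: 0.0
```

```bash
python3 - <<'E'
from h import *
im=shot("wrist"); print(tool()[:3,3].round(4)); cv2.imwrite("pics/w2.png",im["pixels"][:,:,::-1])
hsv=cv2.cvtColor(im["pixels"],cv2.COLOR_RGB2HSV)
m=cv2.inRange(hsv,(100,110,30),(125,255,255))
for c in cv2.findContours(m,0,1)[0]:
    if cv2.contourArea(c)>600:
        w=np.array([onz(im,u,v,.032)[:2] for u,v in c[:,0]],np.float32); q=cv2.minAreaRect(w); print(cv2.boundingRect(c),np.round(q[0],4),np.round(q[1],4),round(q[2],1),[ [round(float(x),4) for x in a] for a in cv2.boxPoints(q)])
E
```

```text
[0.47   0.0028 0.2982]
(213, 85, 67, 86) [0.4655 0.0247] [0.0877 0.0623] 76.8 [[0.4251, -0.0109], [0.4857, -0.0252], [0.5058, 0.0602], [0.4452, 0.0745]]
```

View pics/w2.png

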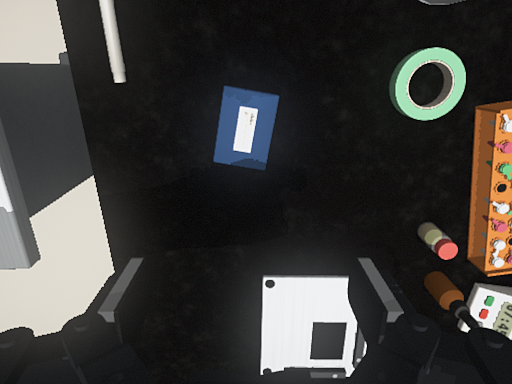

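The wrist view shows the blue box at about (247,128), which measures 88x62 mm with centre (0.4655, 0.0247) and yaw -13.2°. The tape is at (428,84) and a vial at (440,240), both clear of the path. Next is the console.

>>> jog_arm --pt "0.85 0.06 0 0 1" --pt "0.85 0.06 0 0 1" --pt "0.85 0.06 0 0 1" --pt "0.85 0.06 0 0 1" --pt "0.85 0.06 0 0 1" --pt "0.85 0.06 0 0 1" --pt "0.85 0.06 0 0 1" --pt "0 0 0 0 1" --pt "0 0 0 0 1" --newtons 30

```text
clock: 5.68
eef_pos: [0.5006, 0.2397, 0.2979]
orientation: [0.0, 0.727, 0.687, -0.0]
ft_force: [0.3, -0.1, 0.1]
width: 0.0002
gripper_force: 0.0
```

```bash
python3 - <<'E'
from h import *
im=shot("wrist"); T=tool();print(T[:3,3].round(4)); cv2.imwrite("pics/w3.png",im["pixels"][:,:,::-1])
g=cv2.cvtColor(im["pixels"],cv2.COLOR_RGB2GRAY)
m=((g>110)*255).astype(np.uint8)
cs,h=cv2.findContours(m,cv2.RETR_CCOMP,1)
for i,c in enumerate(cs):
    a=cv2.contourArea(c)
    if a>100:
        z=.020 if h[0][i][3]<0 else .037
        w=np.array([onz(im,u,v,z)[:2] for u,v in c[:,0]],np.float32); q=cv2.minAreaRect(w); print(h[0][i][3],cv2.boundingRect(c),np.round(q[0],4),np.round(q[1],4),round(q[2],1))
E
```

```text
[0.5006 0.2395 0.2981]
-1 (440, 291, 53, 93) [ 0.794  -0.0685] [0.0692 0.1689] 4.5
-1 (428, 282, 6, 73) [ 0.7419 -0.0257] [0.0066 0.1269] 5.5
-1 (46, 277, 62, 88) [ 0.2436 -0.012 ] [0.1709 0.0644] 47.9
-1 (358, 243, 59, 51) [0.675  0.0615] [0.0773 0.0786] 86.7
73 (369, 253, 38, 32) [0.6681 0.0722] [0.0471 0.0457] 49.5
-1 (0, 236, 44, 148) [0.1632 0.0067] [0.258  0.0632] 73.3
-1 (112, 204, 21, 62) [0.3294 0.1308] [0.0878 0.0151] 90.0
-1 (354, 89, 158, 148) [0.7236 0.184 ] [0.182  0.2023] 10.7
86 (383, 193, 19, 22) [0.6667 0.1627] [0.0191 0.0321] 11.6
86 (367, 146, 39, 38) [0.6563 0.2112] [0.0437 0.0459] 5.1
-1 (208, 53, 84, 152) [0.5037 0.253 ] [0.0745 0.1708] 5.4
141 (251, 171, 16, 18) [0.5085 0.2022] [0.0209 0.0176] 86.8
141 (237, 129, 31, 16) [0.5036 0.2532] [0.0348 0.0138] 4.9
141 (228, 72, 34, 36) [0.4987 0.304 ] [0.0332 0.0333] 5.5
-1 (0, 0, 64, 177) [0.2579 0.3061] [0.2028 0.0728] 73.3
```

View pics/w3.png

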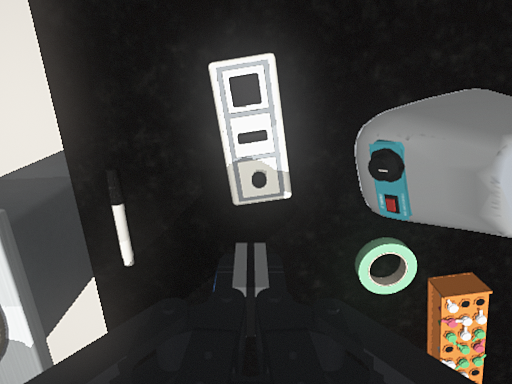

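The wrist view shows the console keys: square (245,90), bar (252,137) and round (259,179). This gives the key centres as square (0.4988, 0.3048), bar (0.5037, 0.253) and round (0.5086, 0.2012). I'll go above the square key.

>>> jog_arm --pt "0.27 -0.02 0.93 0 1" --pt "0.27 -0.02 0.93 0 1" --pt "0.27 -0.03 0.93 0 1" --pt "0.27 -0.02 0.93 0 1" --pt "0.27 -0.02 0.93 0 1" --pt "0.27 -0.03 0.93 0 1" --pt "0 0 0 0 1" --pt "0 0 0.25 0 1" --pt "0 0 0 0 1"

```text
clock: 6.85
eef_pos: [0.4986, 0.3056, 0.0659]
orientation: [0.0, 0.727, 0.687, 0.0]
ft_force: [-0.0, -0.2, 0.0]
width: -0.0003
gripper_force: 0.0
```

>>> jog_arm --pt "0 0 0.2 0 1" --pt "0 0 0.1 0 1" --pt "0 0 0.08 0 1" --pt "0 0 0 0 1" --pt "0 0 0 0 1"

```text
clock: 7.48
eef_pos: [0.4982, 0.3063, 0.0503]
orientation: [0.0, 0.726, 0.687, 0.0]
ft_force: [0.9, -1.7, 5.1]
width: -0.0001
gripper_force: 2.2
```

>>> jog_arm --pt "0 0 0.04 0 1" --pt "0 0 0 0 1"

```text
clock: 7.72
eef_pos: [0.4983, 0.3063, 0.0497]
orientation: [0.001, 0.726, 0.687, 0.0]
ft_force: [-3.9, -5.6, 15.2]
width: -0.0
gripper_force: 7.6
```

>>> jog_arm --pt "0 0 -0.55 0 1" --pt "0 0 0 0 1" --pt "-0.66 0.1 0 0 1" --pt "-0.66 0.1 0 0 1" --pt "0 0 0 0 1" --pt "0 0 0 0 1"

```text
clock: 8.48
eef_pos: [0.5024, 0.2539, 0.0698]
orientation: [-0.0, 0.726, 0.688, -0.0]
ft_force: [-0.1, -0.3, -0.5]
width: 0.0001
gripper_force: 0.0
```

Down 20 mm in steps on the bar.

>>> jog_arm --pt "0 0 0.3 0 1" --pt "0 0 0.1 0 1" --pt "0 0 0.1 0 1" --pt "0 0 0.02 0 1" --pt "0 0 0 0 1" --pt "0 0 0 0 1"

```text
clock: 9.22
eef_pos: [0.5022, 0.254, 0.05]
orientation: [-0.0, 0.726, 0.688, -0.0]
ft_force: [-4.3, -1.0, 9.8]
width: 0.0003
gripper_force: 4.4
```

>>> jog_arm --pt "0 0 -0.52 0 1" --pt "0 0 0 0 1" --pt "-0.65 0.12 0 0 1" --pt "-0.65 0.12 0 0 1" --pt "0 0 0 0 1" --pt "0 0 0 0 1"

```text
clock: 9.98
eef_pos: [0.5096, 0.2014, 0.0705]
orientation: [-0.0, 0.726, 0.687, 0.0]
ft_force: [0.0, 0.5, -0.2]
width: -0.0001
gripper_force: 0.0
```

>>> jog_arm --pt "0 0 0.3 0 1" --pt "0 0 0.1 0 1" --pt "0 0 0.1 0 1" --pt "0 0 0.02 0 1" --pt "0 0 0 0 1" --pt "0 0 0 0 1"

```text
clock: 10.72
eef_pos: [0.509, 0.2015, 0.05]
orientation: [-0.0, 0.726, 0.688, -0.0]
ft_force: [-5.5, -0.3, 9.5]
width: 0.0001
gripper_force: 4.6
```

>>> jog_arm --pt "0 0 -0.83 0 1" --pt "0 0 -0.83 0 1" --pt "0 0 -0.83 0 0" --pt "-0.9 -0.17 0 0 0" --pt "-0.9 -0.17 0 0 0" --pt "-0.9 -0.17 0 0 0" --pt "-0.9 -0.17 0 0 0" --pt "-0.87 -0.17 0 0 0" --pt "0 0 0 0.88 0" --pt "0 0 0 0.88 0" --pt "0 0 0 0 0" --pt "0 0 0 0 0"

```text
clock: 12.22
eef_pos: [0.4658, 0.0244, 0.149]
orientation: [-0.0, 0.783, 0.622, 0.0]
ft_force: [0.1, 0.1, 0.4]
width: 0.0853
gripper_force: 0.0
```

>>> jog_arm --pt "0 0 0.8 0 0" --pt "0 0 0.8 0 0" --pt "0 0 0.8 0 0" --pt "0 0 0.4 0 0" --pt "0 0 0.17 0 0" --pt "0 0 0 0 0" --pt "0 0 0 0 0.5" --pt "0 0 0 0 0.5" --pt "0 0 0 0 0.5" --pt "0 0 0 0 0.5" --pt "0 0 0 0 0.5" --pt "0 0 0 0 0.5" --newtons 50

```text
clock: 13.72
eef_pos: [0.4667, 0.0242, 0.0315]
orientation: [0.001, 0.784, 0.621, 0.001]
ft_force: [-2.1, -0.0, 5.0]
width: 0.0608
gripper_force: 54.1
```

```bash
python3 - <<'E'
from h import *
im=shot("wrist");s=shot("side")
a=im["pixels"][100:384,100:412]; b=s["pixels"][170:270,220:330]
a=cv2.resize(a,(500,455)); b=cv2.resize(b,(300,455-0))[:455]
cv2.imwrite("pics/g.png",np.hstack([a,b])[:,:,::-1])
E
```

```text
(no output)
```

View pics/g.png

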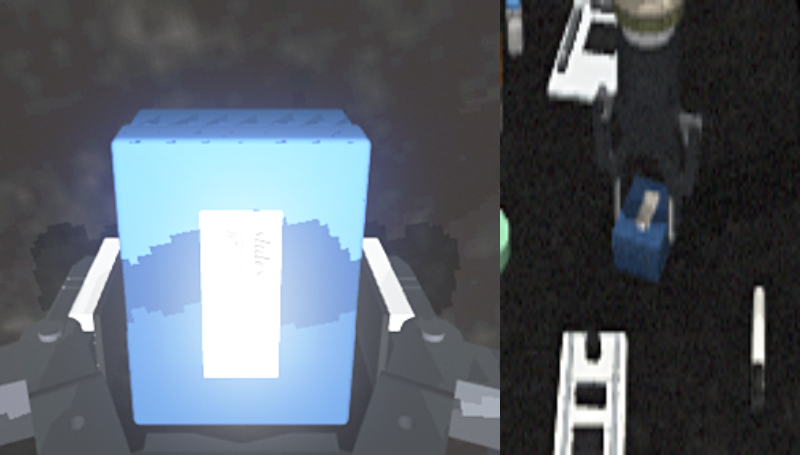

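The wrist and side crops show the box held square between the pads, by its upper part. Next I lift it, turn it and carry it to above the deck.

>>> jog_arm --pt "0 0 -0.5 0 0.5" --pt "0 0 -0.85 0 0.5" --pt "0 0 -0.85 -0.81 0.5" --pt "0 0 0 -0.81 0.5"

```text
clock: 14.32
eef_pos: [0.4679, 0.0244, 0.1216]
orientation: [0.002, 0.73, 0.683, 0.002]
ft_force: [-0.1, -0.8, -0.7]
width: 0.0607
gripper_force: 55.0
```

>>> jog_arm --pt "-0.5 0.19 0 0 0.5" --pt "-0.9 0.35 0 0 0.5" --pt "-0.9 0.35 0 0 0.5" --pt "-0.9 0.35 0 0 0.5" --pt "-0.9 0.35 0 0 0.5" --pt "-0.9 0.35 0 0 0.5" --pt "-0.9 0.35 0 0 0.5" --pt "-0.9 0.35 0 0 0.5" --pt "-0.7 0.27 0 0 0.5" --pt "-0.34 0.12 0 0 0.5" --pt "0 0 0 0 0.5" --pt "0 0 0 0 0.5"

```text
clock: 15.82
eef_pos: [0.5653, -0.2952, 0.1185]
orientation: [-0.0, 0.73, 0.683, 0.0]
ft_force: [0.2, 0.1, -0.7]
width: 0.0607
gripper_force: 54.9
```

```bash
python3 - <<'E'
from h import *
im=shot("wrist");T=tool();s=get_state();psi=np.arctan2(T[1,0],T[0,0])
th=np.radians(86.12-90);c0=np.array([.5505,-.2813]);Rm=np.array([[np.cos(th),-np.sin(th)],[np.sin(th),np.cos(th)]])
print(T[:3,3].round(4),"yaw err",round(psi-th-np.pi/2,4),"tcp in deck mm",(Rm.T@(T[:2,3]-c0)*1000).round(1),s["ft_force"],s["width"],s["gripper_force"])
cv2.imwrite("pics/c.png",im["pixels"][:,:,::-1])
hsv=cv2.cvtColor(im["pixels"],cv2.COLOR_RGB2HSV);m=cv2.inRange(hsv,(95,80,30),(125,255,255))
c=max(cv2.findContours(m,0,1)[0],key=cv2.contourArea);print(cv2.boundingRect(c))
E
```

```text
[ 0.5653 -0.2951  0.1185] yaw err 0.0009 tcp in deck mm [ 15.7 -12.8] [ 0.54355338 -0.09418688 -0.71430288] 0.060845608375912984 54.9496990442276
(170, 175, 161, 190)
```

View pics/c.png

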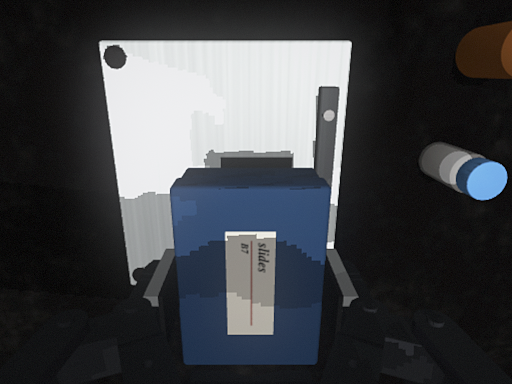

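The box hangs square in the jaws over the deck, with the back fence at (327,130) to its right and the nearest vial clear at (470,170). Now I lower it.

>>> jog_arm --pt "0 0 0.7 0 0.5" --pt "0 0 0.7 0 0.5" --pt "0 0 0.35 0 0.5" --pt "0 0 0.15 0 0.5" --pt "0 0 0.06 0 0.5" --pt "0 0 0 0 0.5" --pt "0 0 0 0 0.5"

```text
clock: 16.75
eef_pos: [0.5656, -0.2972, 0.0407]
orientation: [0.001, 0.731, 0.682, 0.0]
ft_force: [1.2, -0.6, -0.4]
width: 0.0611
gripper_force: 55.0
```

>>> jog_arm --pt "0 0 0.03 0 0.5" --pt "0 0 0.02 0 0.5" --pt "0 0 0 0 0.5" --pt "0 0 0 0 0.5"

```text
clock: 17.25
eef_pos: [0.5659, -0.2974, 0.0396]
orientation: [0.001, 0.731, 0.682, 0.0]
ft_force: [-2.9, 1.1, 9.4]
width: 0.0607
gripper_force: 56.1
```

>>> jog_arm --pt "0 0.08 -0.015 0 0.5" --pt "0 0.08 0 0 0.5" --pt "0 0.08 0 0 0.5" --pt "0 0.06 0 0 0.5" --pt "0 0 0 0 0.5" --pt "0 0 0 0 0.5"

```text
clock: 18.0
eef_pos: [0.5781, -0.2983, 0.0396]
orientation: [0.001, 0.731, 0.682, 0.0]
ft_force: [-0.8, 0.0, 6.0]
width: 0.0604
gripper_force: 55.7
```

>>> jog_arm --pt "-0.08 0 0 0 0.5" --pt "-0.08 0 0 0 0.5" --pt "-0.08 0 0 0 0.5" --pt "-0.02 0 0 0 0.5" --pt "0 0 0 0 0.5" --pt "0 0 0 0 0.5"

```text
clock: 18.75
eef_pos: [0.5775, -0.3079, 0.0396]
orientation: [0.001, 0.731, 0.682, 0.001]
ft_force: [-0.1, 0.9, 6.4]
width: 0.061
gripper_force: 55.8
```

>>> jog_arm --pt "-0.03 0.03 0 0 0.5" --pt "0 0 0 0 0.5" --pt "-0.02 0.02 0 0 0.5" --pt "0 0 0 0 0.5" --pt "0 0 0 0 0.5"

```text
clock: 19.38
eef_pos: [0.5777, -0.3082, 0.0397]
orientation: [-0.001, 0.73, 0.683, -0.0]
ft_force: [-10.4, 7.1, 15.8]
width: 0.0606
gripper_force: 56.8
```

>>> jog_arm --pt "-0.02 0.01 -0.01 0 0.5" --pt "0 0 0 0 0.5" --pt "0 0 0 0 0.5" --pt "0 0 0 0 0.5"

```text
clock: 19.88
eef_pos: [0.5777, -0.3091, 0.0397]
orientation: [-0.002, 0.73, 0.683, -0.0]
ft_force: [-10.6, 7.6, 14.5]
width: 0.061
gripper_force: 56.7
```

```bash
python3 - <<'E'
from h import *
T=tool();s=get_state();psi=np.arctan2(T[1,0],T[0,0]);th=np.radians(86.12-90);c0=np.array([.5505,-.2813]);Rm=np.array([[np.cos(th),-np.sin(th)],[np.sin(th),np.cos(th)]])
print(T[:3,3].round(4),"yaw err",round(psi-th-np.pi/2,4),"tcp deck",(Rm.T@(T[:2,3]-c0)*1000).round(1),"tilt",T[:3,2].round(4),"F deck",(Rm.T@s["ft_force"][:2]).round(1),s["ft_force"][2].round(1))
im=shot("wrist"); cv2.imwrite("pics/f.png",im["pixels"][:,:,::-1])
hsv=cv2.cvtColor(im["pixels"],cv2.COLOR_RGB2HSV);m=cv2.inRange(hsv,(95,80,30),(125,255,255))
c=max(cv2.findContours(m,0,1)[0],key=cv2.contourArea)
w=np.array([onz(im,u,v,.040)[:2] for u,v in c[:,0]],np.float32);q=cv2.minAreaRect(w)
print(np.round(q[1],4),q[2],(Rm.T@(np.array(q[0])-c0)*1000).round(1))
E
```

```text
[ 0.5777 -0.3091  0.0397] yaw err 0.0004 tcp deck [ 29.  -25.9] tilt [-0.0029  0.0022 -1.    ] F deck [-11.1   6.9] 14.5
[0.09   0.0621] 86.250244140625 [ 29.  -24.6]
```

View pics/f.png

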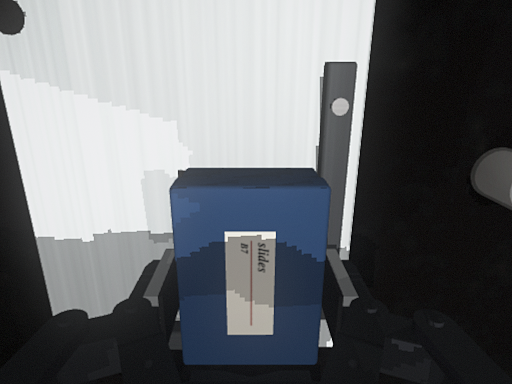

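The box is flat and square against the back fence. The y force of 7 N could still be friction alone, so I'll reduce the down-force and push further into the side fence.

>>> jog_arm --pt "0 0 -0.02 0 0.5" --pt "-0.02 0 0 0 0.5" --pt "0 0 0 0 0.5" --pt "0 0 0 0 0.5"

```text
clock: 20.42
eef_pos: [0.5776, -0.3098, 0.0397]
orientation: [-0.002, 0.73, 0.683, -0.0]
ft_force: [-8.5, 6.9, 7.4]
width: 0.0608
gripper_force: 56.1
```

>>> jog_arm --pt "-0.03 0 0 0 0.5" --pt "0 0 0 0 0.5" --pt "0 0 0 0 0.5"

```text
clock: 20.8
eef_pos: [0.5777, -0.3099, 0.0397]
orientation: [-0.003, 0.73, 0.683, 0.0]
ft_force: [-8.5, 9.0, 9.3]
width: 0.0607
gripper_force: 56.3
```

>>> jog_arm --pt "-0.03 0.01 0 0 0.5" --pt "0 0 0 0 0.5" --pt "0 0 0 0 0.5" --pt "0 0 0 0 0.5"

```text
clock: 21.3
eef_pos: [0.5777, -0.3099, 0.0397]
orientation: [-0.003, 0.73, 0.683, 0.0]
ft_force: [-12.2, 13.1, 13.2]
width: 0.0607
gripper_force: 56.5
```

The TCP no longer moves while both forces rise to 12–13 N, well above friction, so the box is seated in the corner. I'm handing the job in.

```bash
python3 -c "
from h import *
s=get_state();print(s['ft_force'],s['eef_pos'],s['gripper_force']);print(job_done())"
```

```text
[-12.16652775  13.14521387  13.15447441] [ 0.57767741 -0.30986228  0.03971703] 56.52075111865997
the job is handed in; nothing more can be done
None
```

The job is handed in at about 21 s of the 72 s, with no verdict returned: I pressed the square, bar and round keys in order, each to its stop, and the slide box is flat in the deck corner, held at about 12 N on the back fence and 13 N on the side fence (wrist force, includes some friction).

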